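Add four minutes to the spin time and start the centrifuge

ROBOT

A 6-joint arm with a two-finger parallel gripper is mounted at the origin on the work surface. World frame = base frame: x ahead of the robot, y to its left, z up, the work surface at z = 0. Lengths are in m, angles in rad, forces in N, time in s.
With the tool pointing down it reaches from about 0.35 to 0.95 m from the base axis. Payload 17.4 kg.
Tool frame: the origin (TCP) lies at the centre of the arm's flange, where the gripper is bolted on; the fingertips stand 186 mm ahead of it and the grasp point (between the pads) lies 167 mm ahead of it (tip_extent is the distance from the TCP to the fingertips, in m); x points along the fingers, z is the direction in which the jaws open and shut, and the axes are right-handed (so a half turn about x gives the same grasp; the last joint's range is limited). The gripper opens to 93 mm and grips with 3 to 60 N. Pads are 15 mm wide; open, the fingers measure 128 mm over their backs; the gripper's body (75 mm by 188 mm) begins 65 mm behind the grasp point.
Start: joints at [-1.211, 0.116, 1.442, -0, 1.584, -0.038], TCP at [0.261, -0.622, 0.405] pointing down, gripper open.
Joint ranges: [-2.83, 2.83], [-0.83, 2.19], [0.07, 2.5], [-1.14, 4.28], [0.01, 3], [-2.97, 2.97]. Speed limits (rad/s): [1.89, 1.89, 2.22, 3.14, 3.14, 3.14].

INTERFACE

Orientations are given as a rotation vector (axis times angle).
In Python, from station import get_state, capture, hand_in, tip_extent gives the robot as it stands.
- The arm moves only by the tool step_arm, never from a script. Its argument "deltas" is a list of rows, each a list of 6 numbers: the shift along the world's x, y, z in mm, then the turn, a rotation vector about the world's x, y, z in rad. In form: [[dx, dy, dz, ax, ay, az], ...]. A call has 1 to 5 rows; each row shifts and turns the pose as measured when the row begins; what a row does not reach is not made up. A row lasts 1/10 s, in which the tool goes at most 50 mm and 8.59 degrees, less where a joint would pass 70% of its speed; a pose out of reach is approached as far as the arm can. A call with a gripper value outside its range is refused whole. "grip" is the finger opening in mm, from 0 to 93, set as the call begins (left out, the last holds). The fingers move at their own pace and stop on an object; "newtons" is the grip in N (left out, the last holds). Time passes only in rows, so rows that do not move let the fingers close. It gives the time, the measured TCP pose, the force and the opening at its end, in the units of the state.
- get_state(): the state, without advancing time (a new reading comes with each control period).
- capture(name): name is "scene" or "top" or "wrist"; returns a dict with "image" (480x640x3 uint8, blue, green, red), "depth" (480x640 float32, m along the optical axis (not along the pixel's ray), 0 where there is no reading), "camera_matrix" (3x3 intrinsics, pixels), "world_to_cam" (4x4, takes a point from world to camera coordinates); the wrist camera has in their place "tool_from_camera" (4x4, takes a point from camera to tool coordinates, whose origin is the TCP and whose axes are the tool frame's). Camera axes: x right, y down, z forward; pixel columns grow to the right and rows downward; lengths in m; the calibration is good to about 2 mm. A picture is of the moment at which its call begins: read the wrist's pose just before it.
- hand_in(): hands the job in, once; it reports no verdict.
The state is a dict: "time_s": time; "joints": joint angles; "joint_velocities": joint speeds; "tau": joint torques, N m; "ee_pos": TCP position; "tool_rot": TCP orientation; "ft_force": force on the tool from outside, world axes, zero at the start; "ft_torque": the same for the moment, N m; "finger_gap": opening from 0.0 (shut) to 1.0 (fully open).
Only numpy, scipy, OpenCV 4.12 (cv2) and the standard library are available. Lean on these libraries where they do the work, as an engineer would, in place of code of your own. Each camera call takes 0.05 s, during which the arm holds its last target.

TASK

The samples in the bench centrifuge need four more minutes: click its timer knob, the right-hand one of the two as you face the panel, exactly four clicks clockwise from where it now stands and let go of it. Then press the wide start key between the two knobs right in, and let it come back out. Do not turn the speed knob on the left, and leave the tube racks, the jar and the pipette where they are.

Things in the scene. Friction and masses are not known exactly. Their poses are not given: they have to be found in the camera images.
- centrifuge: Bench centrifuge, off-white case 340 mm wide (y), 400 mm deep (x), 212 mm high, lid shut, heavy, does not move. Origin at the centre of its underside on the bench; z up, x from operator to its back, y to the operator's left. Control panel: grey face at its front (-x side), sloping at 35 degrees. Nothing overhangs the panel; the lid behind it begins at x = -52 mm
- panel: The sloping control panel, part of the centrifuge, 142 mm up the slope by 326 mm wide; a flat dark display at top middle. Origin in the middle of its face, 101 mm above the bench, 139 mm before the centrifuge's centre; x up the slope, y to the operator's left, z out of the face, leaning 35 degrees from vertical towards the operator
- timer_grip (a point): Timer knob, the right one of two alike, 100 mm right of mid-panel, black. Round skirt, 64 mm diameter, 3 to 12 mm above the panel; on it a bar to grip, 12 to 38 mm above the panel, 62 mm long, 16 mm thick, flat parallel sides, narrowing to a nose at one end, white line on top to the nose. Point: on the axis, 30 mm above the panel; z out of the panel, x along the bar to the nose; turns with it
- timer_nose (a point): Top of the nose of the timer knob's bar, 34 mm from the axis, 38 mm above the panel
- timer (a joint): Angle of the timer knob, rad, growing clockwise as the operator sees it. Click stops every 30 degrees (0, 0.524, 1.047, ...), ends at 0 (nose at 7 o'clock) and 5.236 (5 o'clock); a white mark on the panel for each stop. Starts on one of the first six. A sprung roller holds it: 0.11 N m to leave a stop, less further on; past halfway it snaps to the next; let go, it goes to the nearest stop
- speed_nose (a point): Top of the nose of the speed knob's bar: the same kind of knob, left-hand, 100 mm to the left of mid-panel; it has no clicks and turns stiffly (0.04 N m). Not to be turned
- start_top (a point): Middle of the face of the start key: grey key, 64 mm wide (across the panel) and 26 mm along the slope, on the panel's middle line between the knobs, 26 mm down the slope from mid-panel, its face 11 mm above the panel; z axis out of the panel, x up the slope
- start_key (a joint): How far the start key is pressed in, m: 0 out, 0.005 fully in; sprung, 1.5 N to begin moving and 5 N when fully in
- rack_long: Blue tube rack with 13 capped tubes, 220 x 62 mm, 102 mm high, left of the centrifuge; origin under its centre, x along it. Bystander, loose
- rack_short: Orange tube rack with 4 capped tubes, 142 x 62 mm, 102 mm high, before the left front of the centrifuge; origin under its centre, x along it. Bystander, loose
- pipette: Hand pipette lying on the bench before the right front of the centrifuge, 260 mm long, 26 mm high; origin on the bench near its middle, x along it to the tip. Bystander, loose
- sample_jar: Jar with a white cap, 68 mm diameter, 85 mm high, right of the centrifuge; origin under its centre. Bystander, loose

How it is judged:
On the way, in this order (a step that is already met when the one before it is completed fails the run):
1. the timer knob stands exactly four clicks clockwise of its start, let go, with the gripper drawn back from it (distance of timer_nose from where it was at the start of the episode between 0.0555 and 0.0618 m and value of joint timer above 1.83 rad and distance between the grasp point and timer_grip above 0.06 m), for 0.2 s.
2. the start key is pressed right in (at least 4 of its 5 mm) (value of joint start_key above 0.004 m), for 0.05 s.
At the end, for the whole second after the job is handed in: The timer knob rests four clicks (120 degrees, within 10) clockwise of where it started, the start key is out again (within 1 mm), the speed knob stands where it was (within 15 degrees), and the racks, jar and pipette are where they were (within 30 mm) (distance of timer_nose from where it was at the start of the episode between 0.0555 and 0.0618 m and value of joint timer above 1.83 rad and value of joint start_key below 0.001 m and distance of speed_nose from where it was at the start of the episode below 0.009 m and distance of each of rack_long, rack_short, pipette, sample_jar from where it was at the start of the episode below 0.03 m and velocity of joint timer between -0.1 and 0.1 rad/s); the robot touches nothing.
It fails at once if the speed knob is turned by more than 15 degrees (distance of speed_nose from where it was at the start of the episode above 0.009 m).
It fails at once if a tube rack, the jar or the pipette is shifted by more than 30 mm or tipped (distance of any of rack_long, rack_short, pipette, sample_jar from where it was at the start of the episode above 0.03 m or angle between any of sample_jar, rack_long, rack_short's own z axis and vertical above 0.5 rad).
It also fails if it takes over 61 s, if anything falls off the work surface, if the arm or the gripper's body presses on something with over 40 N, if the wrist force passes 120 N, or if a joint passes its speed limit or range.

## Working session

There is one attempt and no reset: what is moved stays moved. The work goes in short steps, Python scripts to look and compute and a tool call to move; the robot and the scene stay as the last step left them, time stands still between calls to the robot, and variables do not carry over. Pictures are saved under pics/ and viewed, and the job is handed in when it is done.

Besides the shell and the picture viewer there is one more tool, called after ">>>" as name([rows], argument=value, ...), one row to a line, values as JSON. step_arm: Moves the arm, as the interface text tells. Its arguments: {"type":"object","properties":{"deltas":{"type":"array","items":{"type":"array","items":{"type":"number"}}},"grip":{"type":"number"},"newtons":{"type":"number"}},"required":["deltas"]}

```bash
ls; mkdir -p pics; python3 - <<'E'
from station import *
import cv2,numpy as np,pickle
print(get_state())
d={}
for n in ["scene","top","wrist"]:
    c=capture(n); d[n]=c; cv2.imwrite(f"pics/{n}0.png",c["image"])
    print(n,c["camera_matrix"].tolist(),np.round(c.get("world_to_cam",c.get("tool_from_camera")),4).tolist())
pickle.dump(d,open("c0.pkl","wb"))
E
```

```text
pics
{'time_s': 0.0, 'joints': array([-1.21080531e+00,  1.16426406e-01,  1.44225108e+00,  3.33774751e-06,
        1.58398901e+00, -3.77849720e-02]), 'joint_velocities': array([ 0.00041496, -0.0003572 , -0.00142856,  0.00123926,  0.00074889,
       -0.00045203]), 'tau': array([ 1.16575389e-03, -7.21260381e+01, -6.22606373e+01,  7.80495442e-02,
        2.39011488e-02, -1.47054188e-04]), 'ee_pos': array([ 0.26147491, -0.62229702,  0.40405405]), 'tool_rot': array([ 0.91203038,  1.37241397, -0.91099215]), 'ft_force': array([-0.58127325, -0.05889607,  0.55838445]), 'ft_torque': array([ 0.02048793,  0.06800913, -0.01871942]), 'finger_gap': 0.9988526462196166}
scene [[590.1961308522225, 0.0, 315.5457835990214], [0.0, 590.1961308522225, 228.7182954585835], [0.0, 0.0, 1.0]] [[-0.3925, 0.9197, -0.0028, 0.1915], [0.6953, 0.2947, -0.6555, -0.3431], [-0.6021, -0.2592, -0.7552, 1.729], [0.0, 0.0, 0.0, 1.0]]
top [[445.8352048505335, 0.0, 321.6308484197708], [0.0, 445.8352048505335, 232.20967833804886], [0.0, 0.0, 1.0]] [[-0.0293, -0.9992, -0.0275, 0.0569], [-0.9856, 0.0334, -0.1657, 0.5924], [0.1665, 0.0223, -0.9858, 0.8413], [0.0, 0.0, 0.0, 1.0]]
wrist [[431.071819900304, 0.0, 316.4031769813636], [0.0, 431.071819900304, 239.38090308946047], [0.0, 0.0, 1.0]] [[-0.0001, -0.2509, 0.968, 0.02], [-0.0003, -0.968, -0.2509, 0.0679], [1.0, -0.0003, 0.0, -0.001], [0.0, 0.0, 0.0, 1.0]]
```

View pics/scene0.png

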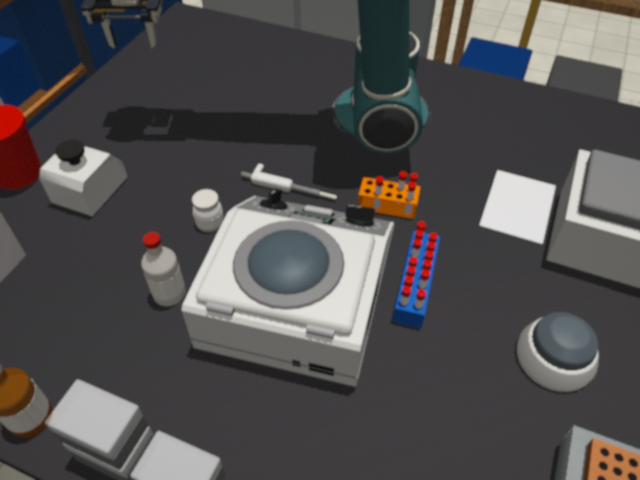

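View pics/top0.png

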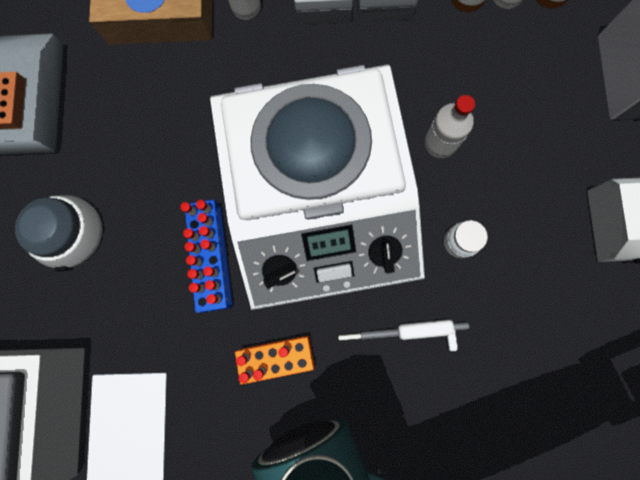

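View pics/wrist0.png

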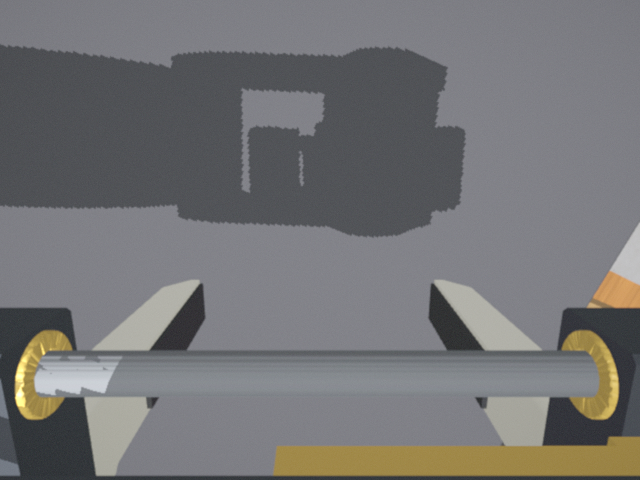

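```bash
cat > h.py <<'E'
import numpy as np,cv2,pickle
from scipy.spatial.transform import Rotation as R
def world(c,u,v,d=None):
    K=c["camera_matrix"]
    if d is None: d=c["depth"][v,u]
    p=np.array([(u-K[0,2])/K[0,0],(v-K[1,2])/K[1,1],np.ones_like(np.asarray(u,float))])*d
    T=np.linalg.inv(c["world_to_cam"]); return (T[:3,:3]@p).T+T[:3,3]
E
python3 - <<'E'
from h import *
d=pickle.load(open("c0.pkl","rb"))
t=d["top"]
im=t["image"]
cv2.imwrite("pics/topz.png",cv2.resize(im[200:320,230:430],(800,480),interpolation=cv2.INTER_CUBIC))
s=d["scene"]["image"]
cv2.imwrite("pics/scz.png",cv2.resize(s[150:250,180:430],(800,320),interpolation=cv2.INTER_CUBIC))
# panel plane
poly=np.array([[243,238],[415,210],[421,275],[252,303]])
m=np.zeros((480,640),np.uint8); cv2.fillPoly(m,[poly],1)
hsv=cv2.cvtColor(im,cv2.COLOR_BGR2HSV)
print(im[285,340],im[220,360])
g=im.astype(int); mm=(m>0)&(g.max(2)>70)&(g.max(2)<190)&(t["depth"]>0)
v,u=np.nonzero(mm); P=world(t,u,v)
for i in range(5):
    c=P.mean(0); n=np.linalg.svd(P-c)[2][2]; r=(P-c)@n; k=abs(r)<max(0.004/(i+1),.0015); P=P[k] if i<4 else P
n*=np.sign(n[2]); print(n,np.degrees(np.arccos(n[2])),c,len(P),np.abs(r).mean())
print("yaw",np.degrees(np.arctan2(-n[1],-n[0])))
for (u,v) in [(386,252),(279,271),(334,273)]: print(world(t,u,v))
# bench check
print(world(t,350,360), world(t,160,250))
E
```

```text
[120 116 111] [128 126 120]
[-0.56847743 -0.08319573  0.81848145] 35.06693105031874 [0.53733652 0.01632399 0.10453324] 5816 0.0006717560200088496
yaw 8.326036005709929
[ 0.53912513 -0.07690828  0.14138932]
[0.51286306 0.11562076 0.12467774]
[0.50839398 0.0162897  0.09470975]
[ 0.33982861 -0.01016179  0.00111372] [ 0.57620428  0.38431872 -0.00296424]
```

```bash
sleep 1
```

```text
(no output)
```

View pics/topz.png

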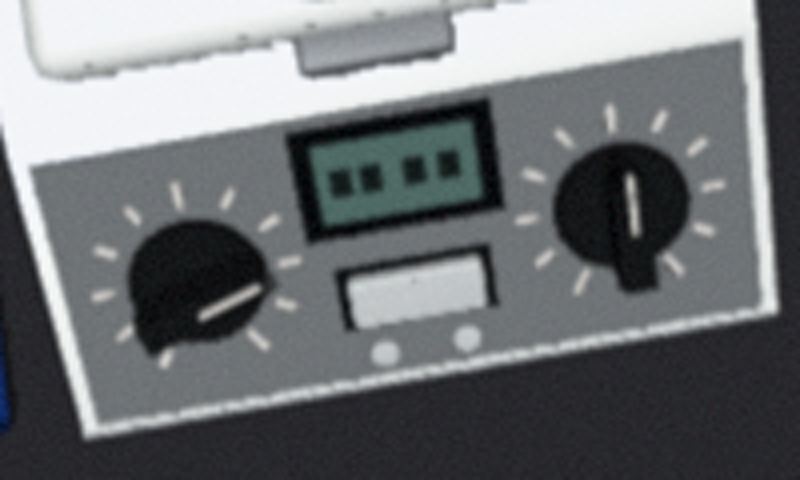

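View pics/scz.png

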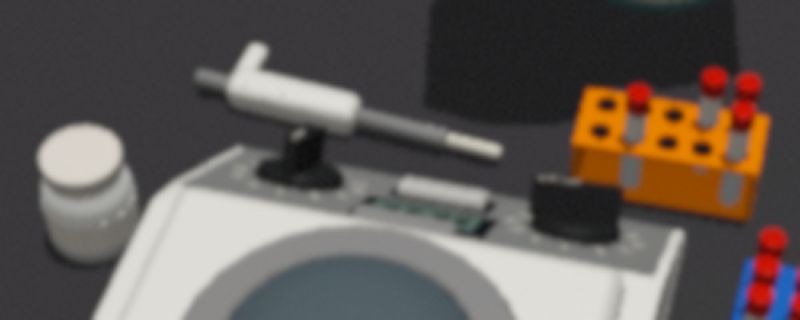

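```bash
cat > meas.py <<'E'
from h import *
d=pickle.load(open("c0.pkl","rb")); t=d["top"]; im=t["image"]; g=im.astype(int)
n=np.array([-0.56847743,-0.08319573,0.81848145]); c=np.array([0.53733652,0.01632399,0.10453324])
Y=np.cross(n,[0,0,0]) if 0 else np.cross([0,0,1],-n); 
# y: operator left, horizontal
Y=np.cross([0,0,1.],[-n[0],-n[1],0]); Y/=np.linalg.norm(Y); X=np.cross(Y,n)
def onplane(cam,u,v,h,c0=c):
    T=np.linalg.inv(cam["world_to_cam"]); o=T[:3,3]; p1=world(cam,np.asarray(u,float),np.asarray(v,float),1.0); r=p1-o
    s=((c0+h*n-o)@n)/(r@n); return o+r*np.asarray(s)[...,None]
def pan(P,c0): q=P-c0; return np.stack([q@X,q@Y,q@n],-1)
E
python3 - <<'E'
from meas import *
print("X",X,"Y",Y)
poly=np.array([[225,225],[430,195],[440,290],[245,320]])
m=np.zeros((480,640),np.uint8); cv2.fillPoly(m,[poly],1)
mm=((m>0)&(g.max(2)>95)&(g.max(2)<150)).astype(np.uint8)
mm=cv2.morphologyEx(mm,cv2.MORPH_CLOSE,np.ones((5,5)))
cs,_=cv2.findContours(mm,0,2); k=max(cs,key=cv2.contourArea)[:,0]
q=pan(onplane(t,k[:,0],k[:,1],0),c)
r=cv2.minAreaRect((q[:,:2]*1000).astype(np.float32)); print(r)
# start key
mk=((m>0)&(g.min(2)>165)).astype(np.uint8)
lab=cv2.connectedComponentsWithStats(mk)
for i in range(1,lab[0]):
    s=lab[2][i]; 
    if 2<s[4]<1200: print(s,np.round(pan(onplane(t,*lab[3][i],0.0),c)*1000,1),np.round(pan(onplane(t,*lab[3][i],0.038),c)*1000,1))
E
```

```text
X [0.80985473 0.1185209  0.57453296] Y [-0.14480584  0.98946009  0.        ]
((-3.6818618774414062, 4.4511566162109375), (157.23138427734375, 342.3859558105469), 0.19311898946762085)
[382 226   2   7  11] [ 38.9 -96.2   0. ] [ 57.8 -90.4  38. ]
[393 228   3   5   9] [  32.6 -117.4    0. ] [  51.8 -110.5   38. ]
[369 233   4   3   6] [ 33.5 -73.7  -0. ] [ 52.7 -69.   38. ]
[402 235   4   3   8] [  17.2 -134.1    0. ] [  37.2 -126.2   38. ]
[361 243   5   2   8] [ 17.  -57.8  -0. ] [ 37. -54.  38.]
[387 245   1   3   3] [   3.  -101.3   -0. ] [ 23.7 -95.2  38. ]
[406 245   5   3   7] [  -4.8 -140.1    0. ] [  16.4 -131.9   38. ]
[273 246   2   6   8] [ 39.7 104.6  -0. ] [ 58.5 100.   38. ]
[285 248   3   4   7] [32.2 82.7 -0. ] [51.4 79.2 38. ]
[262 252   3   4   8] [ 32.5 126.   -0. ] [ 51.7 120.2  38. ]
[388 252   1   5   5] [ -14.2 -101.6    0. ] [  7.5 -95.5  38. ]
[295 254   4   3   8] [17.4 66.   0. ] [37.4 63.4 38. ]
[359 254   5   2   8] [ -5.1 -51.4  -0. ] [ 16.1 -47.9  38. ]
[404 256   4   3   9] [ -27. -134.    0.] [  -4.7 -126.2   38. ]
[254 262   5   3  10] [ 16.8 142.5   0. ] [ 36.9 135.8  38. ]
[364 263   4   3   8] [-27.2 -57.8  -0. ] [ -4.9 -53.9  38. ]
[300 264   5   3   9] [-5.  60.2  0. ] [16.2 57.9 38. ]
[318 265  33  17 369] [-33.8   3.6  -0. ] [-11.1   4.2  38. ]
[397 264   4   4   7] [ -43.2 -118.7    0. ] [ -20.1 -111.7   38. ]
[374 268   3   5   7] [-43.5 -73.7  -0. ] [-20.3 -69.   38. ]
[253 273   5   2   8] [ -5.2 149.1   0. ] [ 16.  142.1  38. ]
[299 275   5   2   8] [-26.8  66.1   0. ] [-4.5 63.4 38. ]
[260 282   3   3   6] [-27.2 142.6  -0. ] [ -4.9 136.   38. ]
[292 283   5   4   9] [-43.7  82.2  -0. ] [-20.6  78.7  38. ]
[344 282   6   6  27] [-63.3 -16.    0. ] [-39.1 -14.3  38. ]
[323 286   6   5  28] [-63.7  24.6  -0. ] [-39.5  24.1  38. ]
[270 288   3   4   8] [-45.5 127.3   0. ] [-22.2 121.5  38. ]
```

```bash
cat >> meas.py <<'E'
def w(x,y,h): return c+X*x*1e-3+Y*y*1e-3+n*h*1e-3
def target(ang,sgn=1):
    # ang deg clockwise from 12 o'clock of bar ; returns Rotation
    Z=sgn*Y; x=-n; M=np.stack([x,np.cross(Z,x),Z],1)
    return R.from_rotvec(-n*np.radians(ang))*R.from_matrix(M)
def go(s,pos,Rt):
    dp=(pos-s["ee_pos"])*1000; rv=(Rt*R.from_rotvec(s["tool_rot"]).inv()).as_rotvec()
    print("dp",np.round(dp,1),"rv",np.round(rv,4),"deg",np.degrees(np.linalg.norm(rv)).round(1)); return dp,rv
E
python3 - <<'E'
from meas import *
from station import get_state
s=get_state(); print(R.from_rotvec(s["tool_rot"]).as_matrix().round(3))
for sg in (1,-1):
  go(s,w(-5,-95.8,330),target(0,sg))
print(w(-5,-95.8,330),w(-5,-95.8,202),w(-5,-95.8,30))
E
```

```text
[[-0.     0.922  0.387]
 [ 0.001  0.387 -0.922]
 [-1.     0.    -0.001]]
dp [ 98.1 515.8 -32.5] rv [-0.8479 -0.2373  2.7643] deg 166.2
dp [ 98.1 515.8 -32.5] rv [ 0.1638 -0.5913 -0.2448] deg 37.8
[ 0.35956209 -0.10651348  0.37175945] [ 0.43232721 -0.09586443  0.26699383] [ 0.53010532 -0.08155476  0.12621502]
```

>>> step_arm([
  [10, 42, 0, 0.014, -0.049, -0.02],
  [10, 42, 0, 0.014, -0.049, -0.02],
  [10, 42, 0, 0.014, -0.049, -0.02],
  [10, 42, 0, 0.014, -0.049, -0.02],
  [10, 42, 0, 0.014, -0.049, -0.02],
])

```text
time_s: 0.65
ee_pos: [0.3114, -0.4092, 0.3997]
tool_rot: [1.129, 1.159, -0.798]
ft_force: [0.9, 0.5, 0.2]
finger_gap: 0.999
```

>>> step_arm([
  [8, 42, -5, 0.014, -0.049, -0.02],
  [8, 42, -5, 0.014, -0.049, -0.02],
  [8, 42, -5, 0.014, -0.049, -0.02],
  [8, 42, -5, 0.014, -0.049, -0.02],
  [8, 42, -5, 0.014, -0.049, -0.02],
])

```text
time_s: 1.15
ee_pos: [0.351, -0.191, 0.3734]
tool_rot: [1.323, 0.927, -0.672]
ft_force: [1.7, -0.9, 0.3]
finger_gap: 0.999
```

```bash
cat > st.py <<'E'
from meas import *
from station import get_state,capture
import sys
s=get_state(); print(s["time_s"],"q",s["joints"].round(3),"F",s["ft_force"].round(1),"T",s["ft_torque"].round(2),"gap",round(s["finger_gap"]*93,1))
a=[float(v) for v in sys.argv[1:5]]
go(s,w(*a[:3]),target(a[3],-1))
M=R.from_rotvec(s["tool_rot"]).as_matrix(); q=pan(s["ee_pos"][None],c)[0]*1000; print("TCP panel",q.round(1),"grasp",pan((s["ee_pos"]+.167*M[:,0])[None],c)[0].round(4)*1000)
E
python3 st.py -5 -95.8 330 0
```

```text
1.15 q [-0.674 -0.626  2.124  0.408  1.303  0.676] F [ 1.7 -0.9  0.3] T [-0.02  0.2  -0.03] gap 92.9
dp [ 8.5 84.5 -1.7] rv [ 0.0096 -0.0833 -0.0352] deg 5.2
TCP panel [ -21.  -178.2  343.2] grasp [ -35.  -174.6  176.9]
```

```bash
python3 st.py -5 -95.8 280 0
```

```text
1.15 q [-0.674 -0.626  2.124  0.408  1.303  0.676] F [ 1.7 -0.9  0.3] T [-0.02  0.2  -0.03] gap 92.9
dp [ 37.   88.7 -42.6] rv [ 0.0096 -0.0833 -0.0352] deg 5.2
TCP panel [ -21.  -178.2  343.2] grasp [ -35.  -174.6  176.9]
```

>>> step_arm([
  [8, 22, -6, 0.003, -0.028, -0.012],
  [8, 22, -8, 0.003, -0.028, -0.012],
  [8, 22, -12, 0.003, -0.028, -0.012],
  [8, 22, -12, 0, 0, 0],
  [4, 0, -4, 0, 0, 0],
])

```text
time_s: 1.65
ee_pos: [0.3866, -0.0949, 0.3301]
tool_rot: [1.37, 0.835, -0.627]
ft_force: [-0.3, -0.2, 0.3]
finger_gap: 1.0
```

```bash
python3 st.py -5 -95.8 280 0; python3 - <<'E'
from meas import *
from station import *
s=get_state();c_=capture("wrist");cv2.imwrite("pics/w1.png",c_["image"]);pickle.dump((s,c_),open("w1.pkl","wb"))
E
```

```text
1.65 q [-0.393 -0.672  2.229  0.349  1.059  0.941] F [-0.3 -0.2  0.3] T [-0.02  0.32 -0.05] gap 93.0
dp [ 1.4 -7.4  0.8] rv [-0.0002  0.0101 -0.0013] deg 0.6
TCP panel [ -5.7 -88.3 279.6] grasp [ -4.  -88.3 112.6]
```

View pics/w1.png

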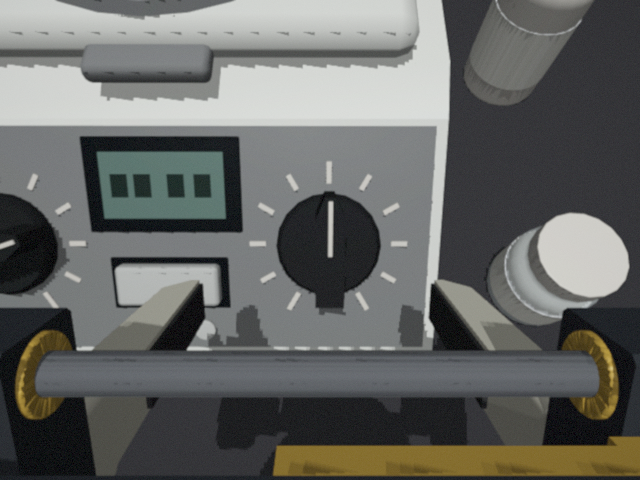

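```bash
python3 - <<'E'
from meas import *
s,k=pickle.load(open("w1.pkl","rb"))
M=np.eye(4);M[:3,:3]=R.from_rotvec(s["tool_rot"]).as_matrix();M[:3,3]=s["ee_pos"]
k["world_to_cam"]=np.linalg.inv(M@k["tool_from_camera"])
im=k["image"]
mk=(im.min(2)>170).astype(np.uint8); lab=cv2.connectedComponentsWithStats(mk)
for i in range(1,lab[0]):
    b=lab[2][i]; u,v=lab[3][i]
    if 20<b[4]<6000 and v<330: 
        P=world(k,int(round(u)),int(round(v)))
        print(b,np.round(pan(P[None],c)[0]*1000,1),"p0",np.round(pan(onplane(k,u,v,0.0),c)*1000,1),"p38",np.round(pan(onplane(k,u,v,0.038),c)*1000,1))
E
```

```text
[327 162   5  21  90] [ 62.4 -87.4 261.1] p0 [ 39.6 -95.   -0. ] p38 [ 42.9 -93.9  38. ]
[ 28 174   9  15  70] [33.9 82.3  2.5] p0 [33.4 83.9 -0. ] p38 [37.7 59.  38. ]
[287 175  11  15  78] [ 33.3 -72.9   0.2] p0 [ 33.3 -72.9  -0. ] p38 [ 37.6 -75.   38. ]
[360 175  11  15  76] [  33.5 -116.8    1.6] p0 [  33.3 -117.    -0. ] p38 [  37.6 -112.7   38. ]
[ 56 203  14  11  69] [17.4 66.8  1.2] p0 [17.1 67.7 -0. ] p38 [23.7 45.1 38. ]
[259 203  15  11  73] [ 17.4 -56.8   0.1] p0 [ 17.2 -56.6  -0. ] p38 [ 23.8 -61.1  38. ]
[329 202   4  55 182] [ 13.7 -94.9  37.8] p0 [  5.5 -96.3   0. ] p38 [ 13.8 -95.   38. ]
[383 204  16  11  76] [  17.3 -133.1    2.3] p0 [  17.1 -133.2    0. ] p38 [  23.7 -126.6   38. ]
[ 538  214   91   83 5746] [ -15.8 -263.6  -12.2] p0 [ -12.1 -255.6    0. ] p38 [  -1.3 -231.1   38. ]
[  0 241  13   7  43] [ 4.3 77.9 38.3] p0 [ -5.7 106.4   0. ] p38 [ 4.2 78.2 38. ]
[ 70 241  15   5  73] [-4.6 61.1  1.4] p0 [-5.  61.9 -0. ] p38 [ 4.8 40.2 38. ]
[250 241  16   5  66] [ -4.3 -50.9   1.9] p0 [ -5.  -50.8  -0. ] p38 [  4.8 -56.1  38. ]
[391 242  16   4  63] [  -4.9 -13
[... 197 characters left out ...]
.7] p0 [-27.1  67.8  -0. ] p38 [-14.   45.2  38. ]
[261 272  14  10  63] [-26.2 -57.2   2.7] p0 [-27.1 -56.7  -0. ] p38 [-14.1 -61.2  38. ]
[381 272  15  10  65] [ -26.2 -133.     2.5] p0 [ -27.  -133.3   -0. ] p38 [ -14.  -126.7   38. ]
[ 44 292  13  15  62] [-41.7  83.1   1.8] p0 [-42.7  84.4  -0. ] p38 [-27.4  59.4  38. ]
[288 292  12  18  79] [-41.9 -72.8   2.3] p0 [-43.2 -72.9   0. ] p38 [-27.8 -75.1  38. ]
[356 293  12  17  79] [ -42.4 -117.     2.5] p0 [ -43.3 -117.1   -0. ] p38 [ -27.9 -112.8   38. ]
[582 302   9   5  25] [ -52.2 -273.8  -16.6] p0 [ -45.5 -262.6   -0. ] p38 [ -29.8 -237.1   38. ]
[197 321  18  18 179] [-62.  -15.3   2.7] p0 [-63.5 -14.8  -0. ] p38 [-45.2 -25.4  38. ]
```

>>> step_arm([
  [1, -7, 1, 0, 0.009, -0.001],
  [0, 0, 0, 0, 0, 0],
], grip=46, newtons=25)

```text
time_s: 1.9
ee_pos: [0.3879, -0.104, 0.3313]
tool_rot: [1.367, 0.843, -0.635]
ft_force: [-0.3, -0.2, -0.6]
finger_gap: 0.873
```

```bash
python3 st.py -5 -95.2 204 0
```

```text
1.9 q [-0.414 -0.657  2.218  0.355  1.072  0.921] F [-0.3 -0.2 -0.6] T [-0.04  0.23 -0.01] gap 81.2
dp [ 43.2   8.5 -62.7] rv [ 0.0003 -0.0003 -0.0006] deg 0.0
TCP panel [ -5.  -97.4 280.6] grasp [ -5.  -97.4 113.6]
```

>>> step_arm([
  [3, 2, -4, 0, 0, 0],
  [10, 1.6, -14.6, 0, 0, 0],
  [10, 1.6, -14.6, 0, 0, 0],
  [10, 1.6, -14.6, 0, 0, 0],
  [8, 1.2, -12, 0, 0, 0],
])

```text
time_s: 2.4
ee_pos: [0.43, -0.0994, 0.2724]
tool_rot: [1.37, 0.833, -0.639]
ft_force: [-0.4, -0.2, -0.4]
finger_gap: 0.502
```

```bash
python3 st.py -5 -95.2 204 0
```

```text
2.4 q [-0.357 -0.507  2.226  0.356  0.896  0.926] F [-0.4 -0.2 -0.4] T [ 0.04  0.24 -0.01] gap 46.7
dp [ 1.1  4.  -3.8] rv [0.0026 0.0047 0.0076] deg 0.5
TCP panel [ -4.2 -99.  208.1] grasp [  -3.5 -100.2   41.1]
```

>>> step_arm([
  [1, 4, -4, 0.003, 0.005, 0.008],
  [0, 0, 0, 0, 0, 0],
])

```text
time_s: 2.6
ee_pos: [0.4313, -0.0958, 0.2665]
tool_rot: [1.369, 0.846, -0.638]
ft_force: [-0.5, -0.6, -0.2]
finger_gap: 0.495
```

```bash
python3 st.py -5 -95.2 204 0
```

```text
2.6 q [-0.348 -0.498  2.229  0.357  0.893  0.926] F [-0.5 -0.6 -0.2] T [-0.02  0.32  0.01] gap 46.1
dp [-0.2  0.4  2.1] rv [-0.0017 -0.004   0.0002] deg 0.2
TCP panel [ -6.1 -95.6 202.2] grasp [ -6.7 -95.3  35.2]
```

>>> step_arm([
  [0, 0.4, 2, -0.002, -0.004, 0],
  [0, 0, 0, 0, 0, 0],
  [0, 0, 0, 0, 0, 0],
  [0, 0, 0, 0, 0, 0],
  [0, 0, 0, 0, 0, 0],
], grip=0)

```text
time_s: 3.1
ee_pos: [0.4307, -0.0957, 0.2712]
tool_rot: [1.369, 0.839, -0.634]
ft_force: [4.1, 5.4, -4.4]
finger_gap: 0.17
```

>>> step_arm([
  [0, 0, 0, 0, 0, 0],
  [0, 0, 0, 0, 0, 0],
])

```text
time_s: 3.3
ee_pos: [0.4306, -0.0956, 0.2712]
tool_rot: [1.369, 0.839, -0.634]
ft_force: [4.6, 0.1, -4.2]
finger_gap: 0.17
```

```bash
python3 st.py -5 -95.2 204 0
```

```text
3.3 q [-0.348 -0.506  2.228  0.357  0.894  0.928] F [ 4.6  0.1 -4.2] T [-0.25 -0.07 -0.18] gap 15.8
dp [ 0.5  0.1 -2.5] rv [0.0003 0.0038 0.0009] deg 0.2
TCP panel [ -4.  -95.3 206.4] grasp [ -3.3 -95.5  39.4]
```

>>> step_arm([
  [0, 0, -1, 0.0568, 0.0083, -0.0818],
  [0, 0, -1, 0.0568, 0.0083, -0.0818],
  [0, 0, 0, 0.0568, 0.0083, -0.0818],
  [0, 0, 0, 0.0568, 0.0083, -0.0818],
])

```text
time_s: 3.7
ee_pos: [0.4304, -0.0954, 0.271]
tool_rot: [1.737, 0.731, -0.838]
ft_force: [8.3, 1.5, -6.5]
finger_gap: 0.171
```

```bash
python3 st.py -5 -95.2 204 23
```

```text
3.7 q [-0.348 -0.507  2.228  0.356  0.893  1.34 ] F [ 8.3  1.5 -6.5] T [ 0.06 -0.24 -0.03] gap 15.9
dp [ 0.7 -0.1 -2.4] rv [-0.0039  0.0038  0.0095] deg 0.6
TCP panel [ -4.2 -95.  206.3] grasp [ -3.4 -95.5  39.3]
```

>>> step_arm([
  [0.5, 0, -1, 0.0568, 0.0083, -0.0818],
  [0, 0, 0, 0.0568, 0.0083, -0.0818],
  [0, 0, 0, 0.0568, 0.0083, -0.0818],
  [0, 0, 0, 0.0568, 0.0083, -0.0818],
  [0, 0, 0, 0.0568, 0.0083, -0.0818],
])

```text
time_s: 4.2
ee_pos: [0.4306, -0.0952, 0.2711]
tool_rot: [2.191, 0.538, -1.097]
ft_force: [5.6, 0.3, -3.7]
finger_gap: 0.166
```

```bash
python3 st.py -5 -95.2 204 51.6
```

```text
4.2 q [-0.347 -0.507  2.228  0.353  0.893  1.863] F [ 5.6  0.3 -3.7] T [ 0.16 -0.1   0.11] gap 15.4
dp [ 0.5 -0.3 -2.5] rv [-0.0147  0.0011  0.0274] deg 1.8
TCP panel [ -3.9 -94.9 206.3] grasp [ -3.4 -95.5  39.3]
```

>>> step_arm([
  [0, 0, 0, 0.0568, 0.0083, -0.0818],
  [0, 0, 0, 0.0568, 0.0083, -0.0818],
  [0, 0, 0, 0.0568, 0.0083, -0.0818],
  [0, 0, 0, 0.0568, 0.0083, -0.0818],
  [0, 0, 0, 0.0568, 0.0083, -0.0818],
])

```text
time_s: 4.7
ee_pos: [0.4307, -0.095, 0.2712]
tool_rot: [2.627, 0.266, -1.354]
ft_force: [5.4, 0.5, -2.7]
finger_gap: 0.165
```

```bash
python3 st.py -5 -95.2 204 80
```

```text
4.7 q [-0.346 -0.507  2.228  0.35   0.893  2.387] F [ 5.4  0.5 -2.7] T [ 0.16 -0.05  0.07] gap 15.4
dp [ 0.4 -0.5 -2.5] rv [-0.0278 -0.0019  0.0488] deg 3.2
TCP panel [ -3.8 -94.7 206.3] grasp [ -3.5 -95.6  39.3]
```

>>> step_arm([
  [0, 0, 0, 0.0568, 0.0083, -0.0818],
  [0, 0, 0, 0.0568, 0.0083, -0.0818],
  [0, 0, 0, 0.0568, 0.0083, -0.0818],
  [0, 0, 0, 0.0568, 0.0083, -0.0818],
])

```text
time_s: 5.1
ee_pos: [0.4307, -0.0948, 0.2712]
tool_rot: [-2.608, 0.021, 1.373]
ft_force: [4.0, 1.1, -2.4]
finger_gap: 0.17
```

```bash
python3 st.py -5 -95.2 204 107
```

```text
5.1 q [-0.345 -0.507  2.227  0.348  0.893  2.805] F [ 4.   1.1 -2.4] T [ 0.21 -0.    0.14] gap 15.8
dp [ 0.4 -0.6 -2.6] rv [0.0039 0.0014 0.0044] deg 0.3
TCP panel [ -3.7 -94.5 206.3] grasp [ -3.6 -95.5  39.3]
```

>>> step_arm([
  [0, 0, 0, 0.05, 0.0073, -0.072],
  [0, 0, 0, 0.01, 0.0015, -0.014],
  [0, 0, 0, 0, 0, 0],
])

```text
time_s: 5.4
ee_pos: [0.4307, -0.0948, 0.2712]
tool_rot: [-2.517, 0.094, 1.332]
ft_force: [4.5, 1.2, -3.2]
finger_gap: 0.172
```

```bash
python3 st.py -5 -95.2 204 113;  python3 - <<'E'
from meas import *
from station import *
s=get_state();k=capture("wrist");cv2.imwrite("pics/w2.png",k["image"])
k=capture("top");cv2.imwrite("pics/t2.png",cv2.resize(k["image"][200:320,230:430],(800,480),interpolation=cv2.INTER_CUBIC))
E
```

```text
5.4 q [-0.345 -0.507  2.227  0.348  0.894  2.916] F [ 4.5  1.2 -3.2] T [ 0.17  0.02 -0.18] gap 16.0
dp [ 0.4 -0.7 -2.6] rv [0.0002 0.0007 0.0095] deg 0.5
TCP panel [ -3.7 -94.5 206.3] grasp [ -3.6 -95.4  39.3]
```

View pics/w2.png

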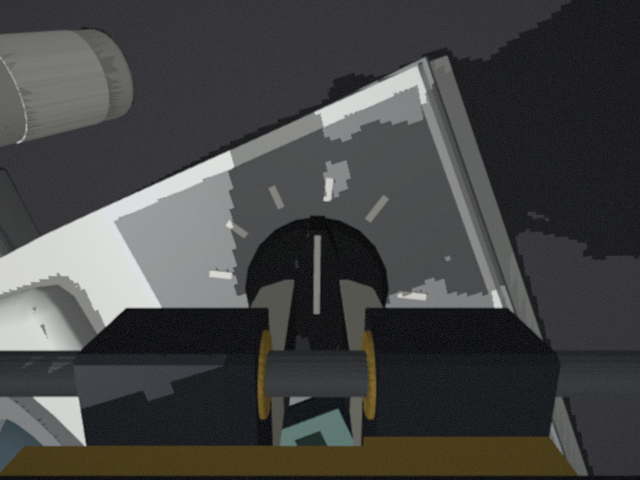

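Wrist view: the knob's line (317,235)-(317,313) stays centred between the pads; the hand is at about 113°, past the 105° halfway. I'll release now.

>>> step_arm([
  [0, 0, 0, 0, 0, 0],
  [0, 0, 0, 0, 0, 0],
  [0, 0, 0, 0, 0, 0],
  [0, 0, 0, 0, 0, 0],
  [0, 0, 0, 0, 0, 0],
], grip=46)

```text
time_s: 6.0
ee_pos: [0.4307, -0.0949, 0.2718]
tool_rot: [-2.521, 0.092, 1.333]
ft_force: [0.0, -0.9, -0.3]
finger_gap: 0.49
```

>>> step_arm([
  [-8.5, -1.2, 12.3, 0, 0, 0],
  [-11.4, -1.7, 16.4, 0, 0, 0],
  [-11.4, -1.7, 16.4, 0, 0, 0],
  [-11.4, -1.7, 16.4, 0, 0, 0],
  [0, 0, 0, 0, 0, 0],
])

```text
time_s: 6.5
ee_pos: [0.3864, -0.1011, 0.3346]
tool_rot: [-2.52, 0.091, 1.336]
ft_force: [0.7, -0.7, -0.2]
finger_gap: 0.495
```

```bash
python3 st.py -5 -95.2 290 113;  python3 - <<'E'
from meas import *
from station import *
s=get_state();k=capture("wrist");cv2.imwrite("pics/w3.png",k["image"]);pickle.dump((s,k),open("w3.pkl","wb"))
E
```

```text
6.5 q [-0.407 -0.666  2.217  0.343  1.075  2.91 ] F [ 0.7 -0.7 -0.2] T [0.01 0.18 0.03] gap 46.0
dp [-4.2 -1.5  4.4] rv [ 0.0034 -0.0002  0.0048] deg 0.3
TCP panel [ -3.9 -94.3 283.9] grasp [ -4.1 -95.2 116.9]
```

View pics/w3.png

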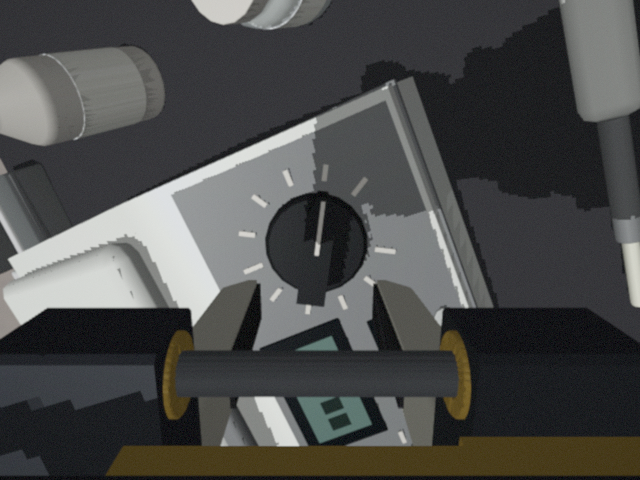

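```bash
python3 - <<'E'
from meas import *
s,k=pickle.load(open("w3.pkl","rb"))
M=np.eye(4);M[:3,:3]=R.from_rotvec(s["tool_rot"]).as_matrix();M[:3,3]=s["ee_pos"]
k["world_to_cam"]=np.linalg.inv(M@k["tool_from_camera"])
a,b=[pan(onplane(k,u,v,.038),c)*1000 for u,v in ((322.5,203),(317.5,253))]
d=a-b; print(a,b,"cw deg",np.degrees(np.arctan2(-d[1],d[0])))
from station import get_state
s=get_state()
for sg in(1,-1): pass
# start key in panel coords: centre (-31,4.4), tool with jaws closed
for ang in (113,60,30,0): go(s,w(-31,4.4,260),target(ang,-1))
E
```

```text
[ -20.31005381 -121.78559684   38.00000007] [ -7.02556803 -97.39703627  38.00000007] cw deg 118.57719670805247
dp [-23.   96.4 -33.8] rv [ 0.0029 -0.0015  0.0048] deg 0.3
dp [-23.   96.4 -33.8] rv [-0.5229 -0.076   0.7622] deg 53.1
dp [-23.   96.4 -33.8] rv [-0.8208 -0.118   1.1908] deg 83.1
dp [-23.   96.4 -33.8] rv [-1.119  -0.1601  1.6191] deg 113.1
```

>>> step_arm([
  [0, 0, 0, -0.0796, -0.0117, 0.1146],
  [0, 0, 0, -0.0796, -0.0117, 0.1146],
  [0, 0, 0, -0.0796, -0.0117, 0.1146],
  [0, 0, 0, -0.0796, -0.0117, 0.1146],
  [0, 0, 0, -0.0796, -0.0117, 0.1146],
], grip=0, newtons=20)

```text
time_s: 7.05
ee_pos: [0.3886, -0.1007, 0.3273]
tool_rot: [2.46, 0.383, -1.263]
ft_force: [0.7, 0.3, 0.4]
finger_gap: 0.114
```

>>> step_arm([
  [0, 10, 0, -0.0796, -0.0117, 0.1146],
  [0, 10, 0, -0.0796, -0.0117, 0.1146],
  [0, 10, 0, -0.0796, -0.0117, 0.1146],
  [0, 10, 0, -0.0796, -0.0117, 0.1146],
  [0, 10, 0, -0.0796, -0.0117, 0.1146],
])

```text
time_s: 7.55
ee_pos: [0.3907, -0.0494, 0.32]
tool_rot: [1.832, 0.699, -0.906]
ft_force: [-0.0, 0.6, 0.4]
finger_gap: 0.005
```

```bash
python3 st.py -30 4 235 0
```

```text
7.55 q [-0.255 -0.686  2.251  0.258  1.023  1.625] F [-0.   0.6  0.4] T [-0.01  0.31  0.02] gap 0.5
dp [-11.9  46.5 -40.4] rv [-0.2927 -0.0485  0.4332] deg 30.1
TCP panel [ -2.7 -43.8 265.2] grasp [ -3.9 -44.5  98.2]
```

>>> step_arm([
  [-3, 12, -3, -0.073, -0.012, 0.108],
  [-3, 12, -3, -0.073, -0.012, 0.108],
  [-3, 12, -6, -0.073, -0.012, 0.108],
  [-3, 11, -8, -0.073, -0.012, 0.108],
  [0, 0, -8, 0, 0, 0],
])

```text
time_s: 8.05
ee_pos: [0.3801, 0.0012, 0.2855]
tool_rot: [1.344, 0.854, -0.625]
ft_force: [1.2, -0.9, -0.8]
finger_gap: 0.004
```

```bash
python3 st.py -30 4 215 0; python3 - <<'E'
from meas import *
from station import *
s=get_state();k=capture("wrist");cv2.imwrite("pics/w4.png",k["image"]);pickle.dump((s,k),open("w4.pkl","wb"))
M=np.eye(4);M[:3,:3]=R.from_rotvec(s["tool_rot"]).as_matrix();M[:3,3]=s["ee_pos"]
k["world_to_cam"]=np.linalg.inv(M@k["tool_from_camera"])
t2=capture("top"); cv2.imwrite("pics/t4.png",t2["image"])
E
```

```text
8.05 q [-0.109 -0.721  2.325  0.179  0.955  1.231] F [ 1.2 -0.9 -0.8] T [-0.04  0.28 -0.01] gap 0.4
dp [ 10.1  -2.4 -22.2] rv [ 0.0134 -0.0035 -0.0225] deg 1.5
TCP panel [-25.2   7.8 238.7] grasp [-26.1   8.2  71.7]
```

View pics/w4.png

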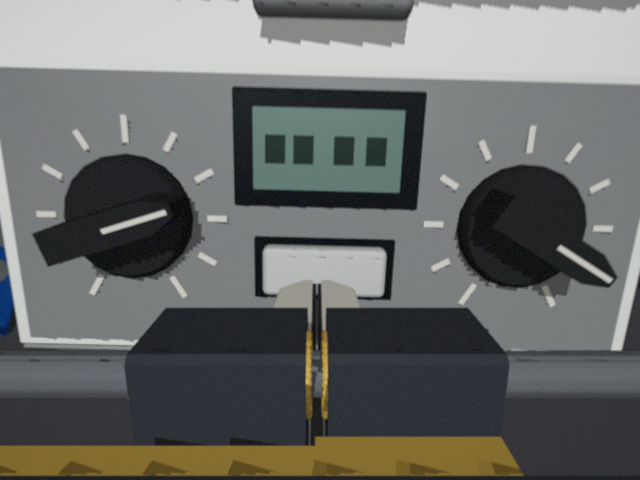

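View pics/t4.png

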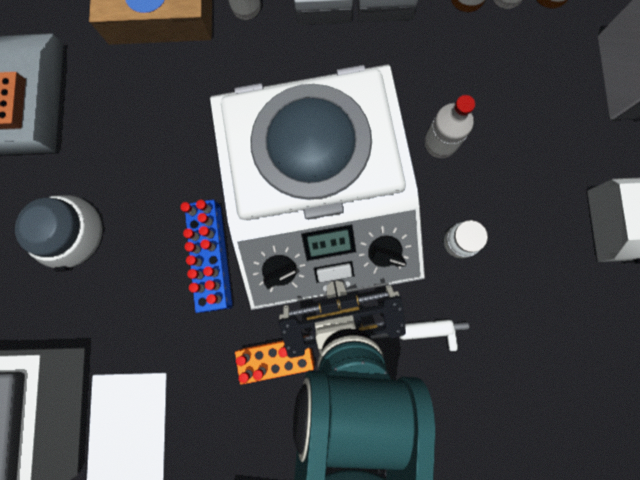

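```bash
python3 - <<'E'
from meas import *
s,k=pickle.load(open("w4.pkl","rb"))
M=np.eye(4);M[:3,:3]=R.from_rotvec(s["tool_rot"]).as_matrix();M[:3,3]=s["ee_pos"]
k["world_to_cam"]=np.linalg.inv(M@k["tool_from_camera"])
for u,v in ((264,257),(386,258),(264,296),(385,297),(264,246),(385,246),(270,275),(380,275)): print(u,v,(pan(onplane(k,u,v,.011),c)*1000).round(1),(pan(world(k,u,v)[None],c)[0]*1000).round(1))
E
```

```text
264 257 [-22.4  35.6  11. ] [-23.3  35.9   8.1]
386 258 [-21.3 -26.   11. ] [-22.2 -26.5   8.2]
264 296 [-43.5  35.7  11. ] [-47.3  36.8   2. ]
385 297 [-42.4 -26.9  11. ] [-46.  -28.5   2.2]
264 246 [-16.6  35.6  11. ] [-19.2  36.7   2. ]
385 246 [-15.  -25.1  11. ] [-17.6 -26.7   1.7]
270 275 [-31.9  32.6  11. ] [-32.1  32.6  10.7]
380 275 [-30.5 -23.6  11. ] [-30.3 -23.5  11.3]
```

>>> step_arm([
  [4, -1, -5, 0.013, -0.003, -0.022],
  [3, -1, -5, 0, 0, 0],
  [3, 0, -5, 0, 0, 0],
  [0, 0, 0, 0, 0, 0],
])

```text
time_s: 8.55
ee_pos: [0.3917, -0.0032, 0.2683]
tool_rot: [1.383, 0.839, -0.648]
ft_force: [-1.1, 0.7, 0.6]
finger_gap: 0.008
```

```bash
python3 st.py -30 4.5 199 0
```

```text
8.55 q [-0.117 -0.672  2.327  0.188  0.901  1.255] F [-1.1  0.7  0.6] T [-0.06  0.3  -0.02] gap 0.8
dp [  7.5   3.9 -18.2] rv [-0.0087 -0.0037  0.0162] deg 1.1
TCP panel [-26.1   1.7 218.5] grasp [-26.5   1.4  51.5]
```

>>> step_arm([
  [2, 2, -6, -0.009, -0.004, 0.016],
  [2, 1, -5, 0, 0, 0],
  [2, 0, -4, 0, 0, 0],
  [0, 0, 0, 0, 0, 0],
])

```text
time_s: 8.95
ee_pos: [0.3984, -0.0002, 0.2521]
tool_rot: [1.367, 0.842, -0.635]
ft_force: [0.6, -0.8, 0.4]
finger_gap: 0.007
```

```bash
python3 st.py -30 4.5 192 0
```

```text
8.95 q [-0.106 -0.637  2.336  0.19   0.854  1.237] F [ 0.6 -0.8  0.4] T [-0.02  0.27 -0.03] gap 0.6
dp [ 4.8  1.5 -7.6] rv [ 0.0008  0.0005 -0.0003] deg 0.1
TCP panel [-29.7   3.7 201.1] grasp [-29.7   3.6  34.1]
```

>>> step_arm([
  [2.3, 0.6, -3, 0, 0, 0],
  [1.1, 0.2, -1.6, 0, 0, 0],
  [1.1, 0.2, -1.6, 0, 0, 0],
])

```text
time_s: 9.25
ee_pos: [0.4032, 0.0009, 0.2458]
tool_rot: [1.367, 0.842, -0.635]
ft_force: [-1.8, -2.1, 1.9]
finger_gap: 0.007
```

```bash
python3 st.py -30 4.5 192 0
```

```text
9.25 q [-0.102 -0.615  2.334  0.19   0.833  1.238] F [-1.8 -2.1  1.9] T [-0.23  0.57 -0.09] gap 0.7
dp [ 0.   0.4 -1.3] rv [ 0.0009  0.001  -0.0003] deg 0.1
TCP panel [-29.3   4.1 193.1] grasp [-29.2   4.   26.1]
```

>>> step_arm([
  [0.6, 0.1, -1.2, 0, 0, 0],
  [0.6, 0.1, -0.8, 0, 0, 0],
])

```text
time_s: 9.45
ee_pos: [0.4046, 0.0011, 0.2438]
tool_rot: [1.367, 0.842, -0.635]
ft_force: [-4.3, -1.4, 2.0]
finger_gap: 0.003
```

```bash
python3 st.py -30 4.5 192 0
```

```text
9.45 q [-0.101 -0.609  2.334  0.19   0.827  1.237] F [-4.3 -1.4  2. ] T [-0.14  0.75 -0.02] gap 0.3
dp [-1.3  0.2  0.6] rv [ 0.0011  0.001  -0.0004] deg 0.1
TCP panel [-29.3   4.1 190.7] grasp [-29.2   4.   23.7]
```

>>> step_arm([
  [0.6, 0.1, -0.8, 0, 0, 0],
  [0.6, 0.1, -0.8, 0, 0, 0],
])

```text
time_s: 9.65
ee_pos: [0.4056, 0.0012, 0.2434]
tool_rot: [1.366, 0.843, -0.636]
ft_force: [-42.8, -5.6, 28.1]
finger_gap: 0.002
```

>>> step_arm([
  [0.5, 0, -0.7, 0, 0, 0],
  [0, 0, 0, 0, 0, 0],
])

```text
time_s: 9.85
ee_pos: [0.4055, 0.0011, 0.2441]
tool_rot: [1.364, 0.846, -0.637]
ft_force: [-12.2, -1.8, 6.9]
finger_gap: 0.006
```

```bash
python3 st.py -30 4.5 192 0
```

```text
9.85 q [-0.1   -0.605  2.331  0.189  0.83   1.237] F [-12.2  -1.8   6.9] T [-0.22  1.67 -0.04] gap 0.6
dp [-2.3  0.1  0.4] rv [ 0.0024 -0.0033 -0.0022] deg 0.3
TCP panel [-28.4   4.  190.4] grasp [-29.    4.   23.4]
```

Bottomed out (the force jumped well above the 5 N spring). Retracting now.

>>> step_arm([
  [-5, -1, 8, 0, 0, 0],
  [-11, -1.7, 16.4, 0, 0, 0],
  [-11, -1.7, 18, 0, 0, 0],
  [-8, -1.7, 18, 0, 0, 0],
  [0, 0, 0, 0, 0, 0],
])

```text
time_s: 10.35
ee_pos: [0.3688, -0.005, 0.3071]
tool_rot: [1.364, 0.846, -0.637]
ft_force: [-1.0, 0.3, -0.1]
finger_gap: 0.009
```

```bash
python3 st.py -30 4.5 250 0; python3 - <<'E'
from meas import *
from station import *
s=get_state();k=capture("wrist");cv2.imwrite("pics/w5.png",k["image"])
M=np.eye(4);M[:3,:3]=R.from_rotvec(s["tool_rot"]).as_matrix();M[:3,3]=s["ee_pos"]
k["world_to_cam"]=np.linalg.inv(M@k["tool_from_camera"]);pickle.dump((s,k),open("w5.pkl","wb"))
t2=capture("top"); cv2.imwrite("pics/t5.png",t2["image"])
E
```

```text
10.35 q [-0.133 -0.77   2.315  0.186  1.014  1.239] F [-1.   0.3 -0.1] T [ 0.02  0.24 -0.04] gap 0.8
dp [  1.5   1.5 -15.2] rv [ 0.0021 -0.0029 -0.0024] deg 0.2
TCP panel [-22.6   3.3 263.4] grasp [-23.2   3.3  96.4]
```

View pics/w5.png

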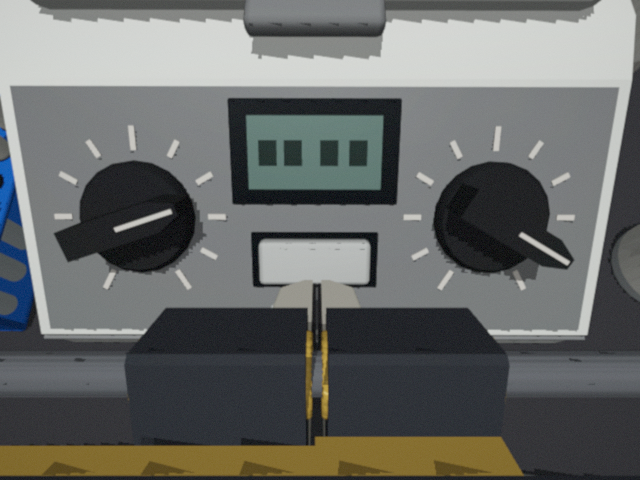

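View pics/t5.png

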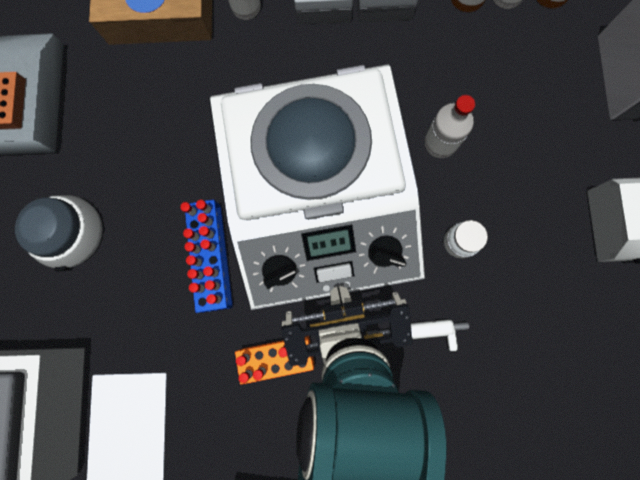

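```bash
python3 - <<'E'
from meas import *
from station import *
s,k=pickle.load(open("w5.pkl","rb"))
for u,v in ((275,262),(355,262)): print((pan(world(k,u,v)[None],c)[0]*1000).round(1))
for p,q in (((569,263),(521,234)),((115,229),(172,211))):
    a,b=[pan(onplane(k,*x,.038),c)*1000 for x in (p,q)]; d=a-b; print(a.round(1),b.round(1),np.degrees(np.arctan2(-d[1],d[0])))
_,k=pickle.load(open("w4.pkl","rb")); print(get_state()["ft_force"],get_state()["joint_velocities"].round(3))
hand_in()
E
```

```text
[-29.3  27.4  10.7]
[-29.1 -18.   11. ]
[ -20.7 -122.7   38. ] [ -5.8 -96.8  38. ] 119.91446383786106
[ -3.8 102.8  38. ] [ 5.2 74.1 38. ] -107.50968563639653
[ 0.36922835  0.08007379 -0.67540101] [ 0.004  0.024  0.015 -0.001 -0.006 -0.002]
the job is handed in; nothing more can be done
```

The timer knob is four clicks further clockwise and the start key has been pressed right in and is back out. I handed the job in at about 10.5 s of the 61 s allowed, and `hand_in` gives no verdict.

- **Timer knob:** it started at 12 o'clock. I turned it with the hand to about 113°, because the wrist joint was close to its limit. On release it snapped forward to its stop. In the last wrist picture its line measures 119.9° clockwise of where it started (target 120°).
- **Start key:** I pressed it with the closed fingertips until it hit its stop. The force there jumped briefly to about 51 N, far above the key's 5 N spring but under the 120 N wrist limit. After I drew back, the key's face measures 10.7 to 11.0 mm above the panel, so it is fully out.
- **Speed knob and bystanders:** I compared these by eye in the overhead pictures from before and after. The speed knob, both racks, the jar and the pipette show no change, though the arm hides part of the pipette and the orange rack in the last one.
- **Last readings:** the gripper is clear of everything, with under 1 N on the wrist.

The one small disagreement was the panel height, which the two cameras put 1 to 2 mm apart. Nothing failed because of it.

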